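Open the left-hand mould press to its mark

ROBOT

A 7-joint arm with a two-finger parallel gripper is mounted at the origin on a cart in front of the work surface, level with it; the furniture and walls round the work are solid. World frame = base frame: x ahead of the robot, y to its left, z up, the work surface at z = 0. Lengths are in m, angles in rad, forces in N, time in s.
With the tool pointing down it reaches from about 0.425 to 0.875 m from the base axis. Payload 4.7 kg.
Tool frame: the origin (TCP) lies on the centre line of the jaws, within the pads' length; the fingertips stand 22 mm ahead of it and the grasp point (between the pads) lies 3 mm ahead of it; z points along the fingers, y is the direction in which the jaws open and shut (so a half turn about z gives the same grasp; the last joint's range is limited). The gripper opens to 87 mm and grips with 3 to 60 N. Pads are 19 mm wide; open, the fingers measure 117 mm over their backs; the gripper's body (75 mm by 190 mm) begins 51 mm behind the grasp point.
Start: joints at [1.19, 0.321, -0.07, 1.45, 0.023, 1.371, -0.057], TCP at [0.25, -0.6, 0.245] pointing down, gripper open.
Joint ranges: [-2.86, 2.86], [-0.3, 2.09], [-1.38, 1.24], [0.06, 2.45], [-1.56, 4.7], [0.09, 2.05], [-2.69, 2.69]. Speed limits (rad/s): [2.57, 2.57, 3.14, 3.14, 3.14, 3.14, 3.14].

INTERFACE

Orientations are given as a rotation vector (axis times angle).
In Python, from bench import ctrl, imaging, close_job, finder gives the robot as it stands. The module is installed in compiled form; this text tells all that it offers.
- The arm moves only by the shell command python3 -m jog 'ROWS' [FORCE]. ROWS is JSON, a list that holds one entry, the list of rows, each a list of 7 numbers: the shift along the tool's x, y, z in cm, then the turn, a rotation vector about the tool's x, y, z in degrees, then the finger opening in cm, from 0 to 8.7. In form: [[[dx, dy, dz, ax, ay, az, claw], ...]]. A call has 1 to 12 rows; each row shifts and turns the commanded pose from where the row before left it, along the tool's axes as they then stand; what a row does not reach is not made up. A row lasts 1/10 s, in which the tool goes at most 50 mm and 8.59 degrees, less where a joint would pass 70% of its speed; a pose out of reach is approached as far as the arm can. A call is refused whole if a number of a shift passes 5 or a number of a turn 8.59, either way. A call with a gripper value outside its range is refused whole. The fingers move at their own pace and stop on an object; FORCE is the grip in N (left out, the last holds). Time passes only in rows, so rows that do not move let the fingers close. It gives the time, the measured TCP pose, the force and the opening at its end, in the units of the state.
- ctrl.get_state(): the state, without advancing time (a new reading comes with each control period).
- imaging.get_image(name): name is "scene" or "top" or "wrist"; returns a dict with "frame" (384x512x3 uint8, red, green, blue), "intrinsics" (3x3 intrinsics, pixels), "pose" (4x4, takes a point from camera to world coordinates). Camera axes: x right, y down, z forward; pixel columns grow to the right and rows downward; lengths in m; the calibration is good to about 2 mm. A picture is of the moment at which its call begins. There is no depth.
- close_job(): hands the job in, once; it reports no verdict.
Trained networks look in the newest picture that a camera, given by its name, has taken for a name from the list of things; names that differ only in an ending like _2 or _b are one class to them, and where a whole thing is asked for, a point or a joint stands for the part that bears it (a point fixed in the world has none). Each returns a list of dicts, best first, with "conf" (0 to 1); they miss things now and then, are a little off and sometimes report something else, mostly with a low value. They report only what shows in the picture. A call takes as long as a camera call. They do not tell look-alikes from the thing itself.
- finder.trace(label, camera): "region" (384x512 bool, what is visible of it) and "point" ([row, column] as shares, 0 to 1, of the picture: columns of its width, rows of its height, amid what is visible of it).
- finder.spot_point(label, camera): "point" ([row, column] as shares, 0 to 1, of the picture: columns of its width, rows of its height: a listed point, or the origin of a listed thing).
The state is a dict: "time": time; "joint_positions": joint angles; "qd": joint speeds; "joint_torque": joint torques, N m; "position": TCP position; "tool_rot": TCP orientation; "ft_force": force on the tool from outside, world axes, zero at the start; "torque": the same for the moment, N m; "grip_width": opening from 0.0 (shut) to 1.0 (fully open).
Only numpy, scipy, OpenCV 4.12 (cv2) and the standard library are available. Lean on these libraries where they do the work, as an engineer would, in place of code of your own. Each camera call takes 0.05 s, during which the arm holds its last target. There are 200 camera calls.

TASK

Loosen the mould press on the table so the plaster mould can be taken out later: its spindle has a left-hand thread, so push its two-armed bar clockwise (seen from above), the way that raises the platen, until the engraved line on the brass hub meets the engraved line on the fixed dial. Do not tighten it, leave the mould in the press and the cup and the cutter ring where they stand, and let go of the bar.

Things in the scene. Friction and masses are not known exactly. Their poses are not given: they have to be found in the camera images.
- press: mould press fixed to the table, place and yaw vary: wooden board 170 x 250 x 22 mm, steel posts at its y = +-100 mm (nuts reach 163 mm height), green crosshead 34 mm wide along y (top at 155 mm), on it a fixed aluminium dial 132 mm wide (top at 161 mm). Origin: centre of the board's underside, on the table, on the spindle's axis; board's long side is y
- spindle (a joint): turn of spindle, hub and bar, rad, growing CLOCKWISE seen from above (unscrews, left-hand thread). Starts at 0.05 to 0.8; at 3.0 the two engraved lines meet; below 0 it is being tightened. Stops at -0.35 and 4.4. Stiff: 0.3 N m friction, about 4 N at 80 mm radius; stays where left. Hub, bar and platen rise 2.546 mm per rad
- hub_center (a point): point on the spindle's axis at mid-height of the bar, 195 mm above the table at joint 0. Bar: round steel rod 14 mm thick, black balls 23 mm wide on both ends, 211 mm over all. Dark boss in its middle 38 mm wide, top 14 mm above this point; brass hub disc 92 mm wide, top 24 mm below this point. Nothing stands higher
- bar_end_a (a point): centre of one black ball of the bar, 94 mm from the axis; seen from above 90 degrees anticlockwise of the hub's engraved line
- bar_end_b (a point): centre of the other black ball of the bar, 94 mm from the axis, opposite bar_end_a
- hub_line (a point): outer end of the black engraved radial line (25 mm long, 7 mm wide) on top of the brass hub disc, 45 mm from the axis; it lies square to the bar and turns with it. At the start it points to the side away from the robot
- free_line (a point): middle of the black engraved radial line (20 mm long, 7 mm wide) on the fixed aluminium dial, 55 mm from the axis, on the press's -x side (the side towards the robot). When the hub's line meets it, the bar stands along the crosshead
- mould: white two-part plaster block mould, 150 x 110 x 70 mm, loose on the base board under the round dark platen. Origin: centre of its underside. It stays there
- thrown_cup: brown clay cup, 65 mm wide, 62 mm high, standing beside the press. Origin: centre of its underside
- cutter_ring: light grey metal ring, 70 mm wide, 32 mm high, beside the press. Origin: centre of its underside
Things that resemble listed ones, but are neither listed nor needed, are in the scene too. Of the things that look like the thrown_cup, the smallest one is meant.

How it is judged:
By the outcome, as a careful person would: the job done as asked, in the order asked, and still so for the second after the job is handed in, with the robot touching nothing.
It also fails if it takes over 42 s, if anything falls off the work surface, if the arm or the gripper's body presses on something with over 40 N, if the wrist force passes 120 N, or if a joint passes its speed limit or range.

## Working session

There is one attempt and no reset: what is moved stays moved. The work goes in short steps, Python scripts to look and compute and a shell command to move; the robot and the scene stay as the last step left them, time stands still between calls to the robot, and variables do not carry over. Pictures are saved under pics/ and viewed, about 8 in all and at most 12, crops included, and the job is handed in when it is done.

```bash
mkdir -p pics
cat > h.py <<'E'
import numpy as np, cv2
from bench import ctrl, imaging, close_job, finder
def ray(im,p):
    K=np.array(im["intrinsics"]);T=np.array(im["pose"]);r,c=p[0]*384,p[1]*512
    d=T[:3,:3]@np.linalg.inv(K)@np.array([c,r,1]);return T[:3,3],d
def onz(im,p,z):
    o,d=ray(im,p);return o+d*(z-o[2])/d[2]
def save(im,n):cv2.imwrite(n,im["frame"][:,:,::-1])
E
python3 - <<'E'
from h import *
s=ctrl.get_state();print(s["time"],s["position"],s["tool_rot"],s["grip_width"])
ims=[]
for cam in("scene","top"):
    im=imaging.get_image(cam);ims.append(im["frame"]);print(cam,np.round(np.array(im["pose"])[:3,3],3))
    for l,z in(("press",0),("hub_center",.196),("bar_end_a",.196),("hub_line",.172),("free_line",.161),("thrown_cup",0),("cutter_ring",0),("mould",.022)):
        for d in finder.spot_point(l,cam)[:4]:print(l,round(d["conf"],2),np.round(np.array(d["point"])*[384,512]),np.round(onz(im,d["point"],z),3))
cv2.imwrite("pics/1.png",cv2.resize(np.vstack(ims),None,fx=.78,fy=.78)[:,:,::-1])
cv2.imwrite("pics/top.png",cv2.resize(ims[1],(800,600))[:,:,::-1])
cv2.imwrite("pics/scene.png",cv2.resize(ims[0],(800,600))[:,:,::-1])
E
```

```text
0.0 [ 0.24972973 -0.5995486   0.2434476 ] [-3.07873838e+00 -6.15738934e-01  7.57602050e-04] 1.0007580942358187
scene [ 0.149 -0.329  0.799]
press 0.95 [267. 304.] [ 0.561 -0.092  0.   ]
hub_center 0.76 [219. 318.] [ 0.563 -0.102  0.196]
bar_end_a 0.97 [185. 293.] [ 0.599 -0.006  0.196]
hub_line 0.7 [215. 333.] [ 0.61  -0.109  0.172]
free_line 0.98 [249. 304.] [ 0.508 -0.115  0.161]
thrown_cup 0.9 [207. 254.] [0.61  0.121 0.   ]
thrown_cup 0.79 [238. 233.] [0.501 0.089 0.   ]
thrown_cup 0.77 [268. 203.] [0.393 0.077 0.   ]
cutter_ring 0.91 [318. 384.] [ 0.586 -0.297  0.   ]
cutter_ring 0.61 [270. 302.] [ 0.552 -0.095  0.   ]
mould 0.76 [264. 306.] [ 0.558 -0.098  0.022]
mould 0.21 [249. 303.] [ 0.586 -0.066  0.022]
top [0.374 0.062 1.239]
hub_center 0.68 [188. 312.] [ 0.555 -0.097  0.196]
bar_end_a 0.97 [175. 273.] [0.588 0.002 0.196]
bar_end_a 0.72 [197. 349.] [ 0.533 -0.193  0.196]
bar_end_a 0.29 [194. 302.] [ 0.538 -0.073  0.196]
hub_line 0.95 [170. 314.] [ 0.608 -0.108  0.172]
free_line 0.88 [209. 313.] [ 0.505 -0.106  0.161]
thrown_cup 0.76 [177. 231.] [0.619 0.122 0.   ]
thrown_cup 0.7 [216. 241.] [0.499 0.088 0.   ]
thrown_cup 0.69 [255. 245.] [0.385 0.076 0.   ]
cutter_ring 0.7 [189. 367.] [ 0.589 -0.296  0.   ]
mould 0.67 [215. 240.] [0.501 0.09  0.022]
mould 0.64 [199. 301.] [ 0.552 -0.091  0.022]
```

View pics/top.png

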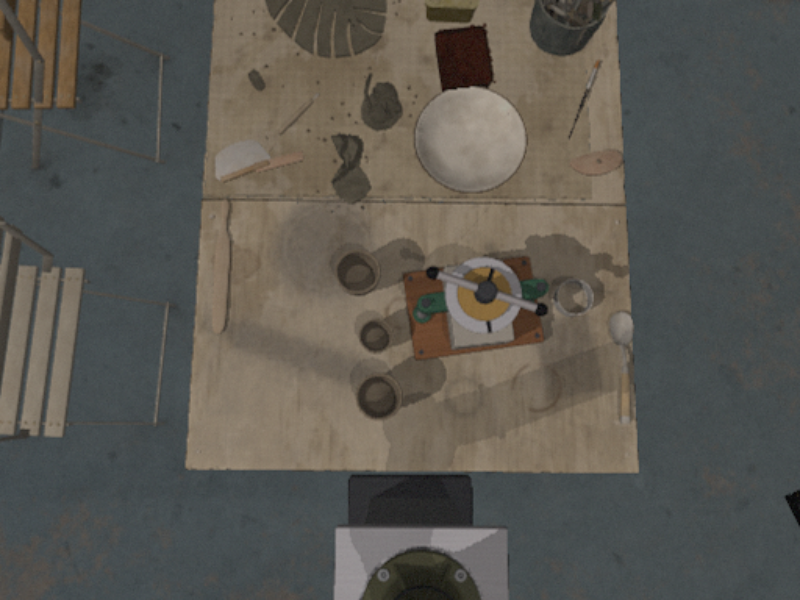

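View pics/scene.png

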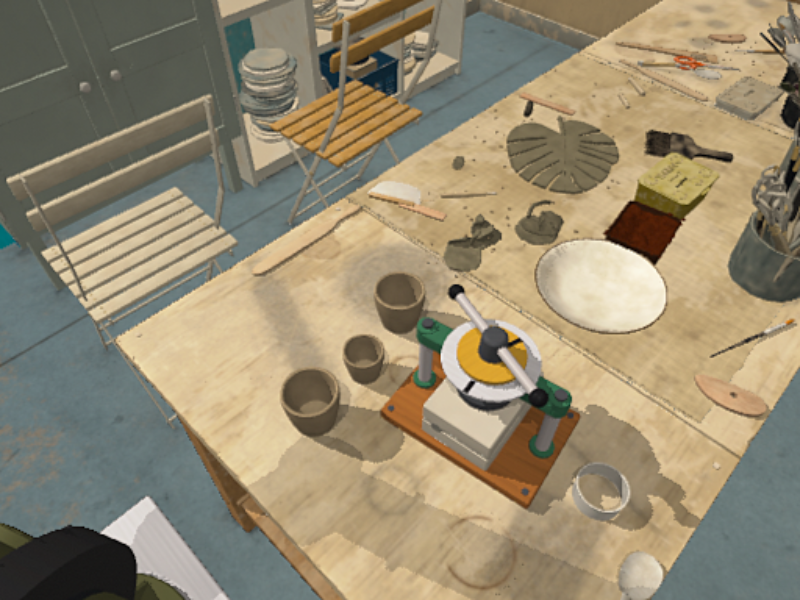

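The bar lies at about 74° in the world frame, with its axis near (0.561, -0.099). The press yaw is about 0.18 rad. The views show three cups at (0.62, 0.12), (0.50, 0.09) and (0.39, 0.08), well away from my path.

I'll push the near-side end (b) with closed fingers, starting behind it. First I move there high up.

```bash
python3 -m jog '[[[3.9,-2.29,0,0,0,0,0],[3.9,-2.29,0,0,0,0,0],[3.9,-2.29,0,0,0,0,0],[3.9,-2.29,0,0,0,0,0],[3.9,-2.29,0,0,0,0,0],[3.9,-2.29,0,0,0,0,0],[3.9,-2.29,0,0,0,0,0],[3.9,-2.29,0,0,0,0,0],[3.9,-2.29,0,0,0,0,0],[3.9,-2.29,0,0,0,0,0],[3.9,-2.29,0,0,0,0,0],[3.9,-2.29,0,0,0,0,0]]]' 20
python3 -m jog '[[[0,0,0,0,0,-8.5,0],[0,0,0,0,0,-8.5,0],[0,0,0,0,0,-8.5,0],[0,0,0,0,0,-8.5,0],[0,0,0,0,0,-8.5,0],[0,0,0,0,0,-8.5,0],[0,0,0,0,0,-8.5,0],[0,0,0,0,0,-8.5,0]]]'
python3 - <<'E'
from h import *
s=ctrl.get_state();print(s["joint_positions"])
for cam in("wrist","scene"):
    im=imaging.get_image(cam);save(im,f"pics/{cam}2.png")
    for l,z in(("hub_center",.196),("bar_end_a",.196),("hub_line",.172),("free_line",.161)):
        for d in finder.spot_point(l,cam)[:3]:print(cam,l,round(d["conf"],2),np.round(np.array(d["point"])*[384,512]),np.round(onz(im,d["point"],z),3))
E
```

```text
time: 2.1
position: [0.5772, -0.165, 0.2449]
tool_rot: [3.08, 0.615, 0.001]
ft_force: [0.4, -0.3, 0.2]
grip_width: 0.032
time: 2.9
position: [0.5763, -0.1664, 0.2446]
tool_rot: [2.202, 2.24, -0.0]
ft_force: [-0.2, -0.9, 0.7]
grip_width: 0.003
[ 0.70637152  0.25885816 -0.55962044  1.56608253  0.13971963  1.35667523
  0.14889862]
wrist hub_center 0.76 [111. 233.] [ 0.563 -0.096  0.196]
wrist bar_end_a 0.67 [246. 190.] [ 0.534 -0.184  0.196]
wrist hub_line 0.87 [132. 302.] [ 0.607 -0.11   0.172]
wrist free_line 0.93 [119. 157.] [ 0.507 -0.105  0.161]
scene hub_center 0.96 [215. 314.] [ 0.564 -0.09   0.196]
scene bar_end_a 0.76 [186. 293.] [ 0.597 -0.009  0.196]
scene bar_end_a 0.75 [255. 346.] [ 0.533 -0.19   0.196]
scene hub_line 0.92 [214. 334.] [ 0.613 -0.109  0.172]
scene free_line 0.62 [247. 300.] [ 0.507 -0.107  0.161]
```

View pics/wrist2.png

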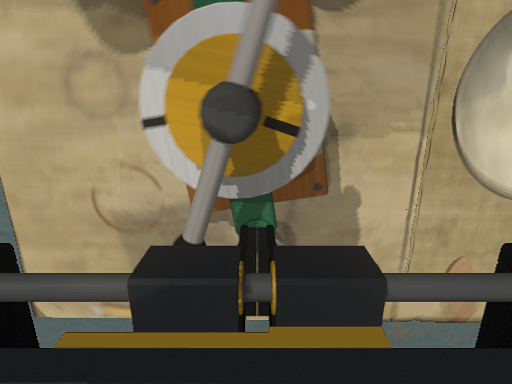

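The wrist view agrees: boss at pixel (233,111), hub line at (300,127), dial line at (154,123), and the near ball at (190,243). The fingers are to the right of the bar, behind it. Next I finish the turn, descend and close the gap.

```bash
python3 -m jog '[[[0,0,0,0,0,-8.2,0],[0,0,0,0,0,-8.2,0],[0,0,0,0,0,-8.2,0],[0,0,0,0,0,-8.2,0],[0,0,0,0,0,-8.2,0],[0,0,0,0,0,-8.2,0],[0,0,0,0,0,-8.2,0],[0,0,0,0,0,-8.2,0],[0,0,0,0,0,-8.2,0]]]'
python3 -m jog '[[[0,0,1.5,0,0,0,0],[0,0,1.5,0,0,0,0],[0,0,0.6,0,0,0,0],[0.4,0,0,0,0,0,0],[0.4,0,0,0,0,0,0],[0.4,0,0,0,0,0,0],[0.4,0,0,0,0,0,0]]]'
python3 -c "
from h import *
print(ctrl.get_state()['joint_positions'])"
```

```text
time: 4.3
position: [0.5763, -0.1663, 0.2446]
tool_rot: [0.418, 3.114, -0.0]
ft_force: [0.4, -0.8, -0.0]
grip_width: 0.004
time: 5.0
position: [0.5608, -0.1619, 0.2092]
tool_rot: [0.426, 3.112, -0.001]
ft_force: [0.2, -0.5, 0.5]
grip_width: 0.004
[ 0.85348797  0.27301463 -0.72670583  1.65007343  0.18815615  1.28898805
  1.39147208]
```

```bash
python3 -m jog '[[[0.44,-0.1,0,0,0,4,0],[0.44,-0.1,0,0,0,4,0],[0.44,-0.1,0,0,0,4,0],[0.44,-0.1,0,0,0,4,0],[0.44,-0.1,0,0,0,4,0],[0.44,-0.1,0,0,0,4,0],[0.44,-0.1,0,0,0,4,0],[0.44,-0.1,0,0,0,4,0],[0.44,-0.1,0,0,0,4,0],[0.44,-0.1,0,0,0,4,0],[0.44,-0.1,0,0,0,4,0],[0.44,-0.1,0,0,0,4,0]]]'
cat > look.py <<'E'
from h import *
import sys
from scipy.spatial.transform import Rotation as Ro
s=ctrl.get_state();print(np.round(s["joint_positions"],2))
P=np.array(s["position"]);R=Ro.from_rotvec(s["tool_rot"]).as_matrix()
C=np.array([.562,-.097,P[2]]);print("pivot in tool cm",np.round(R.T@(C-P)*100,2),"tool x az",np.degrees(np.arctan2(R[1,0],R[0,0])))
for cam in("top","scene"):
    im=imaging.get_image(cam);save(im,f"pics/{cam}{sys.argv[1]}.png")
    for l,z in(("hub_center",.2),("bar_end_a",.2),("hub_line",.176),("free_line",.161)):
        for d in finder.spot_point(l,cam)[:2]:
            q=onz(im,d["point"],z);v=q-C;print(cam,l,round(d["conf"],2),np.round(np.array(d["point"])*[384,512]),np.round(q,3),"az",round(np.degrees(np.arctan2(v[1],v[0]))))
E
python3 look.py 3
```

```text
time: 6.2
position: [0.5143, -0.1429, 0.2106]
tool_rot: [1.658, 2.66, -0.003]
ft_force: [1.7, -5.4, 3.4]
grip_width: 0.004
[ 0.82  0.13 -0.65  1.77  0.09  1.26  0.61]
pivot in tool cm [ 2.02  6.31 -0.  ] tool x az 116.13626036802788
top hub_center 0.84 [188. 311.] [ 0.555 -0.095  0.2  ] az 162
top bar_end_a 0.63 [219. 335.] [ 0.475 -0.155  0.2  ] az -146
top bar_end_a 0.61 [154. 291.] [ 0.643 -0.043  0.2  ] az 34
top hub_line 0.72 [178. 326.] [ 0.587 -0.139  0.176] az -59
top free_line 0.84 [209. 310.] [ 0.506 -0.098  0.161] az -179
scene free_line 0.62 [248. 301.] [ 0.507 -0.109  0.161] az -167
```

View pics/scene3.png

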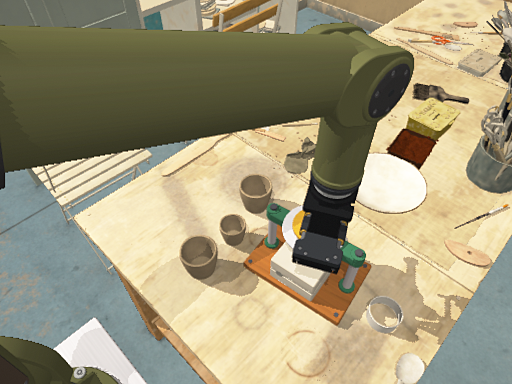

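Pushing works: the bar went from 74° to about 34° with 6 N on the wrist, and the scene view shows nothing else touched. I continue.

```bash
python3 -m jog '[[[0.45,-0.12,0,0,0,4,0],[0.45,-0.12,0,0,0,4,0],[0.45,-0.12,0,0,0,4,0],[0.45,-0.12,0,0,0,4,0],[0.45,-0.12,0,0,0,4,0],[0.45,-0.12,0,0,0,4,0],[0.45,-0.12,0,0,0,4,0],[0.45,-0.12,0,0,0,4,0],[0.45,-0.12,0,0,0,4,0],[0.45,-0.12,0,0,0,4,0],[0.45,-0.12,0,0,0,4,0],[0.45,-0.12,0,0,0,4,0]]]'
python3 look.py 4
```

```text
time: 7.9
position: [0.4945, -0.0893, 0.2081]
tool_rot: [-2.601, -1.762, 0.003]
ft_force: [-0.4, -6.4, 3.0]
grip_width: 0.003
[ 0.75  0.06 -0.64  1.84  0.04  1.25 -0.28]
pivot in tool cm [ 1.79  6.55 -0.01] tool x az 68.24443408764576
top hub_center 0.96 [189. 312.] [ 0.552 -0.096  0.2  ] az 177
top bar_end_a 0.74 [155. 325.] [ 0.642 -0.131  0.2  ] az -23
top free_line 0.76 [209. 316.] [ 0.505 -0.113  0.161] az -165
scene hub_center 0.88 [218. 315.] [ 0.559 -0.099  0.2  ] az -154
scene bar_end_a 0.6 [198. 359.] [ 0.661 -0.131  0.2  ] az -19
scene hub_line 0.69 [242. 328.] [ 0.547 -0.143  0.176] az -108
scene free_line 0.69 [247. 303.] [ 0.51  -0.111  0.161] az -165
```

```bash
python3 -m jog '[[[0.46,-0.12,0,0,0,4,0],[0.46,-0.12,0,0,0,4,0],[0.46,-0.12,0,0,0,4,0],[0.46,-0.12,0,0,0,4,0],[0.46,-0.12,0,0,0,4,0],[0.46,-0.12,0,0,0,4,0],[0.46,-0.12,0,0,0,4,0],[0.46,-0.12,0,0,0,4,0],[0.46,-0.12,0,0,0,4,0],[0.46,-0.12,0,0,0,4,0],[0.46,-0.12,0,0,0,4,0]]]'
python3 look.py 5
python3 - <<'E'
from h import *
im=imaging.get_image("wrist");save(im,"pics/w5.png")
E
```

```text
time: 9.5
position: [0.517, -0.0438, 0.2082]
tool_rot: [3.071, 0.66, -0.006]
ft_force: [-3.5, -3.6, 3.0]
grip_width: 0.009
[ 0.65  0.11 -0.65  1.8   0.07  1.26 -1.17]
pivot in tool cm [ 1.92  6.7  -0.01] tool x az 24.242429611733986
top bar_end_a 0.5 [215. 243.] [0.482 0.08  0.2  ] az 114
top bar_end_a 0.47 [174. 345.] [ 0.592 -0.182  0.2  ] az -71
scene hub_center 0.76 [216. 316.] [ 0.562 -0.097  0.2  ] az 59
scene bar_end_a 0.77 [228. 364.] [ 0.605 -0.18   0.2  ] az -62
scene free_line 0.88 [247. 302.] [ 0.51  -0.108  0.161] az -168
scene free_line 0.54 [263. 306.] [ 0.488 -0.137  0.161] az -152
```

View pics/w5.png

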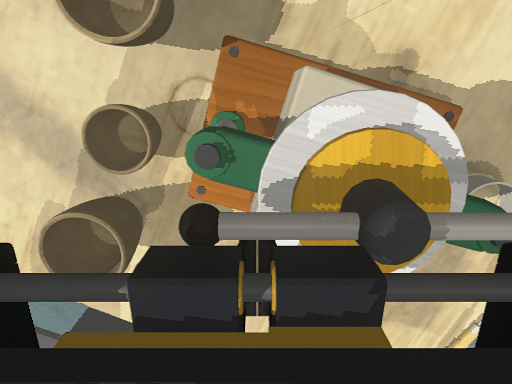

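The wrist view shows the bar level at row 225, square to the tool, and the crosshead tilted about 13° from it. So about 13° is left. I push 10° more, then back off and look closely.

```bash
python3 -m jog '[[[0.23,-0.06,0,0,0,2,0],[0.23,-0.06,0,0,0,2,0],[0.23,-0.06,0,0,0,2,0],[0.23,-0.06,0,0,0,2,0],[0.23,-0.06,0,0,0,2,0],[0,0,0,0,0,0,0]]]'
python3 -m jog '[[[-1,0,0,0,0,0,0],[-2,0,-1,0,0,0,0],[-3,0,-2,0,0,0,0],[-3,0,-2,0,0,0,0],[0,0,0,0,0,0,0]]]'
cat >> look.py <<'E'
im=imaging.get_image("wrist");save(im,f"pics/w{sys.argv[1]}.png")
print("wrist",np.round(im["pose"],4).tolist())
for l,z in(("hub_center",.2),("bar_end_a",.2),("hub_line",.178),("free_line",.161)):
    for d in finder.spot_point(l,"wrist")[:2]:
        q=onz(im,d["point"],z);print(l,round(d["conf"],2),np.round(np.array(d["point"])*[384,512]),np.round(q,3))
E
python3 look.py 6
```

```text
time: 10.65
position: [0.5279, -0.0363, 0.2085]
tool_rot: [-3.116, -0.395, 0.001]
ft_force: [-3.4, -2.4, 0.9]
grip_width: 0.003
time: 11.15
position: [0.4403, -0.0596, 0.2614]
tool_rot: [3.113, 0.392, 0.009]
ft_force: [0.6, -0.5, -0.2]
grip_width: 0.007
[ 0.72 -0.13 -0.59  1.89 -0.07  1.36 -1.17]
pivot in tool cm [10.87  6.64  0.08] tool x az 14.338677798893391
top bar_end_a 0.81 [179. 347.] [ 0.579 -0.187  0.2  ] az -79
top bar_end_a 0.78 [193. 278.] [ 0.541 -0.009  0.2  ] az 103
scene hub_center 0.98 [215. 315.] [ 0.563 -0.093  0.2  ] az 76
scene bar_end_a 0.78 [198. 276.] [ 0.543 -0.009  0.2  ] az 102
scene bar_end_a 0.76 [234. 364.] [ 0.593 -0.188  0.2  ] az -71
scene hub_line 0.77 [237. 306.] [ 0.524 -0.105  0.176] az -168
scene free_line 0.61 [251. 303.] [ 0.504 -0.116  0.161] az -162
wrist [[0.2491, -0.9227, -0.2943, 0.5237], [-0.9685, -0.2377, -0.0744, -0.0383], [-0.0013, 0.3035, -0.9528, 0.3975], [0.0, 0.0, 0.0, 1.0]]
hub_center 0.93 [ 48. 374.] [ 0.561 -0.098  0.2  ]
hub_line 0.84 [120. 354.] [ 0.52  -0.107  0.178]
free_line 0.88 [131. 338.] [ 0.509 -0.104  0.161]
```

View pics/w6.png

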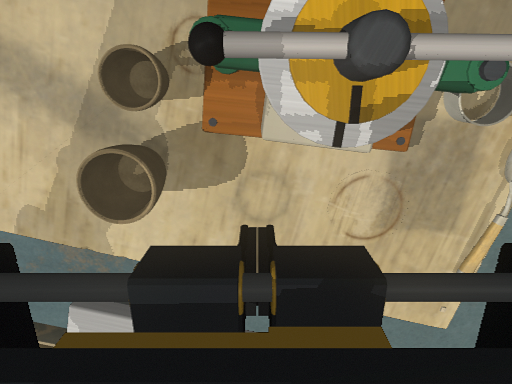

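The lines nearly meet in this view: hub line at about (355,105), dial line at (339,134), a few degrees apart. I'll measure the angles precisely.

```bash
cat > ang.py <<'E'
from h import *
import sys
def ang(im,seed,z,r0):
    g=im["frame"].max(2).astype(int)
    m=(g<60).astype(np.uint8);n,L,st,ce=cv2.connectedComponentsWithStats(m)
    ys,xs=np.nonzero(m); i=np.argmin((ys-seed[0])**2+(xs-seed[1])**2);k=L[ys[i],xs[i]]
    ys,xs=np.nonzero(L==k);P=np.array([onz(im,[(y+.5)/384,(x+.5)/512],z)[:2] for y,x in zip(ys,xs)])
    c=P.mean(0);w,v=np.linalg.eigh(np.cov(P.T));d=v[:,1]*np.sign(v[:,1]@[-1,0])
    return len(P),c,d,np.degrees(np.arctan2(d[1],d[0]))%360,np.sqrt(12*w)
E
python3 - <<'E'
from ang import *
im={"frame":cv2.imread("pics/w6.png")[:,:,::-1],"intrinsics":imaging.get_image("wrist")["intrinsics"],"pose":[[0.2491,-0.9227,-0.2943,0.5237],[-0.9685,-0.2377,-0.0744,-0.0383],[-0.0013,0.3035,-0.9528,0.3975],[0,0,0,1]]}
for s,z,r in(((105,355),.178,.033),((134,339),.161,.055)):
    n,c,d,a,e=ang(im,s,z,r);print(n,c,"dir",a,"ext",e,"centre est",c-d*r, "az about C",np.degrees(np.arctan2(c[1]+.0975,c[0]-.562))%360)
E
```

```text
362 [ 0.52959358 -0.1052639 ] dir 193.81813422663924 ext [0.00643893 0.02474954] centre est [ 0.56163852 -0.09738216] az about C 193.47293386864996
201 [ 0.50684061 -0.10563749] dir 189.30145240462647 ext [0.00609359 0.018254  ] centre est [ 0.56111744 -0.09674791] az about C 188.392133691255
```

Hub line at 193.6° and dial line at about 189°, with both centre estimates within 1 mm of the axis. About 4.5° remains, so I go back along the same path and push that much.

```bash
python3 -m jog '[[[3,0,2,0,0,0,0],[3,0,2,0,0,0,0],[2,0,1,0,0,0,0],[1,0,0,0,0,0,0],[0.17,-0.04,0,0,0,1.5,0],[0.17,-0.04,0,0,0,1.5,0],[0.17,-0.04,0,0,0,1.5,0],[0,0,0,0,0,0,0],[0,0,0,0,0,0,0]]]'
python3 -m jog '[[[-1,0,0,0,0,0,0],[-2,0,-1,0,0,0,0],[-3,0,-2,0,0,0,0],[-3,0,-2,0,0,0,0],[0,0,0,0,0,0,0],[0,0,0,0,0,0,0]]]'
python3 - <<'E'
from ang import *
im=imaging.get_image("wrist");save(im,"pics/w7.png")
for l,z in(("hub_line",.178),("free_line",.161)):
    p=finder.spot_point(l,"wrist")[0]["point"];s=np.array(p)*[384,512]
    if l=="hub_line":
        # seed a bit toward the axis
        s=s+[-15,3]
    n,c,d,a,e=ang(im,s,z,0);print(l,s,n,c,"dir",a,"ext",e,"az",np.degrees(np.arctan2(c[1]+.0975,c[0]-.562))%360)
E
```

```text
time: 12.85
position: [0.5318, -0.0343, 0.2085]
tool_rot: [3.129, 0.271, -0.002]
ft_force: [-5.4, -0.1, -3.7]
grip_width: 0.003
time: 13.45
position: [0.4453, -0.0502, 0.2603]
tool_rot: [3.127, 0.27, 0.009]
ft_force: [-0.3, 0.2, -0.6]
grip_width: 0.005
hub_line [107.9952 354.2832] 524 [ 0.52167098 -0.1020579 ] dir 177.66761202950025 ext [0.00796408 0.04089507] az 186.44808002782267
free_line [ 46.8096 207.616 ] 1232 [0.54889825 0.00317264] dir 190.708812528329 ext [0.02154181 0.02483622] az 97.4149164185336
```

View pics/w7.png

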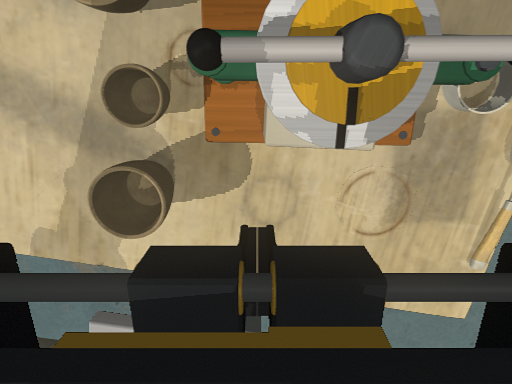

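The two lines now touch in the picture, hub line at (352,106) and dial line at (341,136), and merge into one blob. I split the blob by row to measure each line.

Run:
```python
from h import *
im=imaging.get_image("wrist");g=im["frame"].max(2)
m=g<60
for nm,r0,r1,z in(("hub",90,121,.1785),("dial",127,147,.161)):
    ys,xs=np.nonzero(m[r0:r1,330:365]);ys+=r0;xs+=330
    P=np.array([onz(im,[(y+.5)/384,(x+.5)/512],z)[:2] for y,x in zip(ys,xs)])
    c=P.mean(0);w,v=np.linalg.eigh(np.cov(P.T));d=v[:,1]*np.sign(-v[0,1])
    print(nm,len(P),c,"dir",np.degrees(np.arctan2(d[1],d[0]))%360,"az",[round(np.degrees(np.arctan2(c[1]-cy,c[0]-.562))%360,1) for cy in(-.0965,-.0975)])
# nuts on posts and the balls in the top picture
for cam in("top","scene"):
    im=imaging.get_image(cam);p=[onz(im,d["point"],.2025)[:2] for d in finder.spot_point("bar_end_a",cam)[:2]]
    if len(p)==2:
        v=p[0]-p[1];print(cam,"bar",np.degrees(np.arctan2(v[1],v[0]))%180,p)
```

```text
hub 304 [ 0.52916835 -0.10286136] dir 189.9454354749337 az [np.float64(191.0), np.float64(189.3)]
dial 163 [ 0.50559802 -0.10576047] dir 187.714240276343 az [np.float64(189.3), np.float64(188.3)]
top bar 94.18044458560759 [array([ 0.56281294, -0.18323811]), array([ 0.55065768, -0.0169379 ])]
scene bar 99.56876942518244 [array([ 0.57811736, -0.18725548]), array([ 0.54846718, -0.01137012])]
```

Run:
```python
from h import *
im=imaging.get_image("wrist")
f=lambda r,c,z:onz(im,[(r+.5)/384,(c+.5)/512],z)[:2]
a,b=f(131.5,216,.025),f(135,403,.025);v=a-b;print("bolts",a,b,np.degrees(np.arctan2(v[1],v[0]))-90,np.linalg.norm(v))
a,b=f(47,205,.2025),f(48,372,.2025)
v=a-b;print("ball-boss",a,b,np.degrees(np.arctan2(v[1],v[0]))-90,np.linalg.norm(v))
```

```text
bolts [0.4714897  0.00277057] [ 0.5053077  -0.21422325] 8.858161315137679 0.21961323239371094
ball-boss [ 0.54470755 -0.00299554] [ 0.56050346 -0.09647399] 9.59118872394042 0.09480364992353105
```

Four readings agree: the board's bolts give a yaw of 8.9°, the bar and hub read 9.6° and the dial line about 8.6°. The lines meet to within about 1°. I do a last check of the bystanders and hand in.

```bash
python3 -m jog '[[[-2,0,-2,0,0,0,0],[0,0,0,0,0,0,0],[0,0,0,0,0,0,0]]]'
python3 - <<'E'
from h import *
for cam in("top","scene"):
    im=imaging.get_image(cam)
    for l,z in(("thrown_cup",0),("cutter_ring",0),("mould",.022)):
        for d in finder.spot_point(l,cam)[:3]:print(cam,l,round(d["conf"],2),np.round(onz(im,d["point"],z),3))
print(ctrl.get_state()["ft_force"])
close_job()
E
```

```text
time: 14.2
position: [0.4248, -0.0532, 0.2786]
tool_rot: [3.129, 0.271, 0.002]
ft_force: [1.1, 0.1, -0.1]
grip_width: 0.005
top thrown_cup 0.83 [0.502 0.091 0.   ]
top thrown_cup 0.77 [0.39  0.078 0.   ]
top thrown_cup 0.66 [0.614 0.123 0.   ]
top cutter_ring 0.65 [ 0.586 -0.294  0.   ]
top mould 0.49 [ 0.562 -0.098  0.022]
scene thrown_cup 0.94 [0.391 0.08  0.   ]
scene thrown_cup 0.87 [0.498 0.084 0.   ]
scene mould 0.86 [ 0.559 -0.098  0.022]
[-0.34367123  0.66713896 -0.24168269]
the job is handed in; nothing more can be done
```

The press is loosened. I pushed its bar about 153° clockwise with closed fingers until the hub's line met the dial's line, then let go, backed off and handed the job in at about 14 s.

- **Alignment:** my last measurements put the hub line and bar at about 189.6°. The dial line read about 188.5° and the press yaw from the board bolts 188.9°. The lines meet to within about 1°, perhaps 1° short of exact, and I left that uncorrected.
- **Outlier:** the bar-end networks gave 94° from the top camera and 99.6° from the scene camera for the bar's direction. The top value disagrees with the rest. I trusted the wrist close-up, where the lines visibly touch.
- **Forces:** the wrist force read about 7 N or less at every check while pushing, and under 1 N at the end with the robot touching nothing.
- **Other things on the table:** the cup and mould read within 1 cm or so of where they started, which is within measuring noise. The top camera showed the cutter ring within 3 mm of its start; the scene camera did not report it at the end.

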